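# Swap the model houses and hold the pressing stick on the fresh glue spot

### The arm

A 7-joint arm with a two-finger parallel gripper is mounted at the origin on the work surface. World frame = base frame: x ahead of the robot, y to its left, z up, the work surface at z = 0. Lengths are in m, angles in degrees, forces in N, time in s.
With the tool pointing down it reaches from about 0.425 to 0.8 m from the base axis. Payload 8.3 kg.
Tool frame: the origin (TCP) lies on the centre line of the jaws, within the pads' length; the fingertips stand 17 mm ahead of it and the grasp point (between the pads) lies 2 mm behind it; z points along the fingers, x is the direction in which the jaws open and shut, and the axes are right-handed (so a half turn about z gives the same grasp; the last joint's range is limited). The gripper opens to 85 mm and grips with 20 to 120 N. Pads are 22 mm wide; open, the fingers measure 114 mm over their backs; the gripper's body (76 mm by 85 mm) begins 54 mm behind the grasp point. The pads swing forward as they close: fully open they stand 13 mm farther back than shut.
Start: joints at [72.313, 21.967, 0.94, 78.501, -0.361, 79.538, -2.664], TCP at [0.152, -0.606, 0.248] pointing down, gripper open.
Joint ranges: [-169.22, 169.22], [-14.56, 117.87], [-87.37, 89.26], [10.42, 133.3], [-82.24, 262.24], [0.94, 117.77], [-172.7, 172.7]. Speed limits (degrees/s): [136.94, 136.94, 172.46, 172.46, 180, 180, 180].

### API

Orientations are given as [roll, pitch, yaw] about the fixed x, y, z axes, in that order (R = Rz(yaw) Ry(pitch) Rx(roll)).
In Python, from station import bot, eyes gives the robot as it stands. The module is installed in compiled form; this text tells all that it offers.
- The arm moves only by the tool step_arm, never from a script. Its argument "moves" is a list of rows, each a list of 5 numbers: the gripper's target within -1 to 1 (shut at 1, half-way at 0, fully open at -1), then the shift along the tool's x, y, z in units of 50 mm (1.0 is 50 mm), then the turn about the tool's z in rad. A call has 1 to 12 rows; each row is the pose to reach, as a shift and turn from the pose commanded when the call began, along the tool's axes at that moment; what a row does not reach only later rows make up. A row lasts 1/10 s, in which the tool goes at most 50 mm and 8.59 degrees, less where a joint would pass 70% of its speed; a pose out of reach is approached as far as the arm can. A call with a gripper value outside its range is refused whole. The fingers move at their own pace and stop on an object; "newtons" is the grip in N (left out, the last holds). Time passes only in rows, so rows that repeat a pose let the fingers close. It gives the time, the measured TCP pose, the force and the opening at its end, in the units of the state.
- bot.observe(): the state, without advancing time (a new reading comes with each control period).
- eyes.snapshot(name): name is "side" or "top" or "wrist"; returns a dict with "image" (400x640x3 uint8, blue, green, red), "K" (3x3 intrinsics, pixels), "view" (4x4, takes a point from world to camera coordinates). Camera axes: x right, y down, z forward; pixel columns grow to the right and rows downward; lengths in m; the calibration is good to about 2 mm. A picture is of the moment at which its call begins. There is no depth.
- bot.finish_job(): hands the job in, once; it reports no verdict.
Trained networks look in a picture, given as the dict that the camera call returned (one of the last four; its "shot" number tells which), for a name from the list of things; names that differ only in an ending like _2 or _b are one class to them, and where a whole thing is asked for, a point or a joint stands for the part that bears it (a point fixed in the world has none). Each returns a list of dicts, best first, with "confidence" (0 to 1); they miss things now and then, are a little off and sometimes report something else, mostly with a low value. They report only what shows in the picture. A call takes as long as a camera call.
- eyes.spot_in(picture, label): "rect" ([centre column, centre row, width, height] in pixels, round what is visible of it).
The state is a dict: "t": time; "q": joint angles; "joint_vel": joint speeds; "effort": joint torques, N m; "ee_pos": TCP position; "ee_rot": TCP orientation; "wrist_force": force on the tool from outside, world axes, zero at the start; "moment": the same for the moment, N m; "finger_gap": finger opening in m.
Only numpy, scipy, OpenCV 4.12 (cv2) and the standard library are available. Lean on these libraries where they do the work, as an engineer would, in place of code of your own. Each camera call takes 0.05 s, during which the arm holds its last target. There are 200 camera calls.

### The job

The finished green-roofed house is still in the blue gluing cradle and the plain plywood-roofed house with the red glue mark waits in the yellow tray: make the two change places, upright all the way, each sitting flat in the other's nest and let go. Then take the orange pressing stick out of its wooden block and hold its spring foot on the red mark, the stick square to the sloping roof, pressing gently so that the foot is pushed about half way in. Finish while still holding it there in the gripper, and leave everything else on the table where it is.

Things in the scene. Friction and masses are not known exactly. Their poses are not given: they have to be found in the camera images.
- new_house: A plywood model house, a block 60 mm long (own x) by 46 mm wide (own y) with flat upright sides at y = +-23 mm, good to grip; a sloping flat roof, 20 degrees, rises towards +x: 50 mm high at the x = -30 mm end, 61 mm in the middle, 72 mm at the x = +30 mm end (its eaves overhang up to 3 mm in x only). 105 to 210 g, balanced about its middle. Origin: centre of the underside; z up. Roof of bare pale plywood with a red dot on it; it starts in the yellow tray.
- mark: The red dot, 16 mm across, on the roof of the plywood-roofed house. Origin: its centre, on the roof surface (6 mm along x and 4 mm along y from the house's middle, 63 mm above its underside). Own z is square to the roof, pointing out of it; y as the house's y.
- done_house: A plywood model house, a block 60 mm long (own x) by 46 mm wide (own y) with flat upright sides at y = +-23 mm, good to grip; a sloping flat roof, 20 degrees, rises towards +x: 50 mm high at the x = -30 mm end, 61 mm in the middle, 72 mm at the x = +30 mm end (its eaves overhang up to 3 mm in x only). 105 to 210 g, balanced about its middle. Origin: centre of the underside; z up. Roof painted green, no dot; it starts in the blue cradle.
- cradle: The blue gluing cradle, screwed to the table: a shallow open nest 16 mm high, inside 70 mm (own x) by 56 mm (own y), walls 6 mm thick, inner floor 6 mm above the table, flat screw tabs at both x ends (112 mm by 68 mm overall). A house fits in lengthways, either end first, with 5 mm of play on each side. Origin: centre of the underside; z up.
- tray: The yellow waiting tray, screwed to the table: a shallow open nest 16 mm high, inside 70 mm (own x) by 56 mm (own y), walls 6 mm thick, inner floor 6 mm above the table, flat screw tabs at both x ends (112 mm by 68 mm overall). A house fits in lengthways, either end first, with 5 mm of play on each side. Origin: centre of the underside; z up. The table between tray and cradle is clear, room to park a house.
- holder: Wooden block fixed to the table, 70 x 70 mm and 75 mm high, with a 21 mm wide hole right through from the top, in which the stick stands. Origin: centre of the underside.
- stick: The pressing stick, standing upright, 110 g, 120 mm long over all: a square orange handle 26 x 26 mm (sides along own x and y) and 60 mm high, resting on top of the block; under it a steel sleeve 17 mm across and 35 mm long, and a sprung rod 9 mm across with a domed black rubber foot 12 mm across. Origin: centre of the handle's underside, on the stick's axis; z runs up the axis to the handle's top. The foot's end is 60 mm below the origin when the spring is out.
- plunger (a joint): How far the spring foot is pushed into the stick, m: 0 is fully out, 0.016 fully in (stop). Spring 0.5 N per mm, so half way (0.008) takes 4 N.
- foot (a point): The end of the stick's rubber foot, on the axis.
- glue: White glue bottle, 52 mm across, 130 mm high: a bystander. Origin: centre of the underside.
- tape: Yellow roll of tape lying flat, 90 mm across, 24 mm high: a bystander. Origin: centre of the underside.
- sanding_block: Cork sanding block with green paper on top, 100 x 60 x 32 mm: a bystander. Origin: centre of the underside.
- wheel_part: Flat plywood ring, 80 mm across, 6 mm thick: a bystander. Origin: centre of the underside.
- brush_cup: Blue cup, 70 mm across, 90 mm high: a bystander. Origin: centre of the underside.

How it is judged (in metres and radians):
On the way, in this order (a step that is already met when the one before it is completed fails the run):
1. The marked house sits flat in the blue cradle and the green-roofed one flat in the yellow tray, both let go (horizontal distance between new_house and cradle below 0.009 m and z of new_house in the frame of cradle below 0.0095 m and angle between each of new_house, done_house's own z axis and vertical below 0.1 rad and horizontal distance between done_house and tray below 0.009 m and z of done_house in the frame of tray below 0.0095 m and contact force between the fingers and new_house below 0.2 N and contact force between the fingers and done_house below 0.2 N), for 0.2 s.
2. The stick has been drawn out of its block by the gripper (z of stick in the frame of holder above 0.125 m and contact force between the fingers and stick above 2 N), for 0.1 s.
At the end, for the whole second after the job is handed in: Each house flat in the other's nest (9 mm of its centre, on its floor, tilt under 0.1 rad), untouched by the fingers. Gripper holds the stick still and clear of its block, foot within 9 mm of the mark's centre, within 0.17 rad of square to the roof, pushed in 3 to 13.5 mm, 1.2 to 8 N (all of step 1 and distance between foot and mark below 0.009 m and angle between the z axis of stick and the z axis of mark, either way round below 0.17 rad and value of joint plunger between 0.003 and 0.0135 m and contact force between stick and new_house between 1.2 and 8 N and contact force between the fingers and stick above 2 N and contact force between stick and holder below 0.2 N and linear speed of each of stick, done_house below 0.02 m/s); the arm keeps its last pose, push and grip.
It fails at once if A house is tipped (more than 0.5 rad) (angle between any of new_house, done_house's own z axis and vertical above 0.5 rad).
It fails at once if The stick is pressed hard on the house (more than 20 N) (contact force between stick and new_house above 20 N).
It fails at once if A bystander is shifted by more than 25 mm (distance of any of glue, tape, sanding_block, wheel_part, brush_cup from where it was at the start of the episode above 0.025 m).
It also fails if it takes over 72 s, if anything falls off the work surface, if the arm or the gripper's body presses on something with over 40 N, if the wrist force passes 120 N, or if a joint passes its speed limit or range.

## Working session

There is one attempt and no reset: what is moved stays moved. The work goes in short steps, Python scripts to look and compute and a tool call to move; the robot and the scene stay as the last step left them, time stands still between calls to the robot, and variables do not carry over. Pictures are saved under pics/ and viewed, about 8 in all and at most 12, crops included, and the job is handed in when it is done.

Besides the shell and the picture viewer there is one more tool, called after ">>>" in YAML: its name, and indented under it one key for each argument. step_arm: Moves the arm, as the interface text tells. Its arguments: {"type":"object","properties":{"moves":{"type":"array"},"newtons":{"type":"number"}},"required":["moves"]}

```bash
mkdir -p pics
cat > h.py <<'E'
import numpy as np, cv2
from station import bot, eyes
def ray(p,uv,z):
    V=np.array(p["view"]);K=np.array(p["K"]);R=V[:3,:3];c=-R.T@V[:3,3]
    d=R.T@np.linalg.inv(K)@np.array([uv[0],uv[1],1.]);return c+d*(z-c[2])/d[2]
def proj(p,X):
    V=np.array(p["view"]);K=np.array(p["K"]);x=K@(V[:3,:3]@np.array(X)+V[:3,3]);return x[:2]/x[2]
E
python3 - <<'E'
from h import *
s=bot.observe();print({k:np.round(v,3) for k,v in s.items()})
H=dict(new_house=.061,mark=.063,done_house=.061,cradle=.016,tray=.016,holder=.075,stick=.135,glue=.13,tape=.024,sanding_block=.032,wheel_part=.006,brush_cup=.09)
for n in("top","side"):
    p=eyes.snapshot(n);cv2.imwrite(f"pics/{n}0.png",p["image"])
    V=np.array(p["view"]);print(n,"cam",np.round(-V[:3,:3].T@V[:3,3],3),np.round(V[:3,:3],2).tolist())
    for k,z in H.items():
        for r in eyes.spot_in(p,k)[:2]:
            print(k,round(r["confidence"],2),np.round(r["rect"],0),np.round(ray(p,r["rect"][:2],z),3) if n=="top" else "")
E
```

```text
{'t': np.float64(0.0), 'q': array([72.314, 22.017,  0.938, 78.562, -0.362, 79.539, -2.664]), 'joint_vel': array([-0.01 , -0.045,  0.038, -0.008,  0.048,  0.057, -0.034]), 'effort': array([ 1.0000e-03, -6.2760e+01,  8.4500e-01, -3.7182e+01,  1.7000e-02,
        1.4000e-02,  0.0000e+00]), 'ee_pos': array([ 0.152, -0.606,  0.247]), 'ee_rot': array([ 1.79999e+02,  1.15000e-01, -7.59140e+01]), 'wrist_force': array([-0.664, -0.213, -0.32 ]), 'moment': array([ 0.024,  0.03 , -0.008]), 'finger_gap': np.float64(0.086)}
top cam [ 0.46  -0.013  1.443] [[-0.01, -1.0, -0.01], [-1.0, 0.01, -0.08], [0.08, 0.0, -1.0]]
new_house 0.6 [256. 202.  15.  25.] [0.538 0.203 0.061]
done_house 0.7 [366. 213.  20.  23.] [ 0.5   -0.156  0.061]
done_house 0.57 [262. 206.  19.  29.] [0.528 0.186 0.061]
cradle 0.92 [366. 210.  29.  35.] [ 0.51  -0.159  0.016]
cradle 0.16 [262. 206.  15.  32.] [0.528 0.192 0.016]
tray 0.76 [263. 207.  20.  31.] [0.525 0.189 0.016]
holder 0.6 [324. 155.  24.  27.] [ 0.69  -0.021  0.075]
glue 0.74 [414. 174.  21.  22.] [ 0.617 -0.3    0.13 ]
glue 0.63 [198. 188.  22.  15.] [0.582 0.3
[... 158 characters left out ...]
4.  35.] [0.455 0.403 0.032]
wheel_part 0.81 [414. 173.  26.  24.] [ 0.634 -0.326  0.006]
brush_cup 0.59 [466. 178.  27.  21.] [ 0.605 -0.474  0.09 ]
side cam [0.342 0.925 0.665] [[-0.98, -0.2, -0.02], [-0.09, 0.52, -0.85], [0.18, -0.83, -0.52]]
done_house 0.66 [342. 189.  22.  26.] 
cradle 0.56 [278. 190.  12.  22.] 
cradle 0.55 [344. 204.  34.  18.] 
tray 0.67 [309. 266.  46.  18.] 
tray 0.57 [315. 176.  20.  11.] 
holder 0.82 [280. 207.  28.  34.] 
holder 0.4 [277. 190.  11.  19.] 
stick 0.47 [278. 189.   8.  23.] 
glue 0.9 [268. 304.  24.  52.] 
tape 0.73 [360. 166.  23.  18.] 
tape 0.73 [310. 266.  46.  18.] 
sanding_block 0.9 [320. 329.  58.  47.] 
wheel_part 0.51 [316. 175.  19.  10.]
```

Run:
```python
import cv2
a=cv2.imread("pics/top0.png")[120:260,170:490];a=cv2.resize(a,None,fx=2.5,fy=2.5,interpolation=2)
cv2.imwrite("pics/t0.png",a)
b=cv2.imread("pics/side0.png")[150:300,240:400];b=cv2.resize(b,None,fx=5,fy=4,interpolation=2)
cv2.imwrite("pics/s0.png",b)
```

```text
(no output)
```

View pics/t0.png

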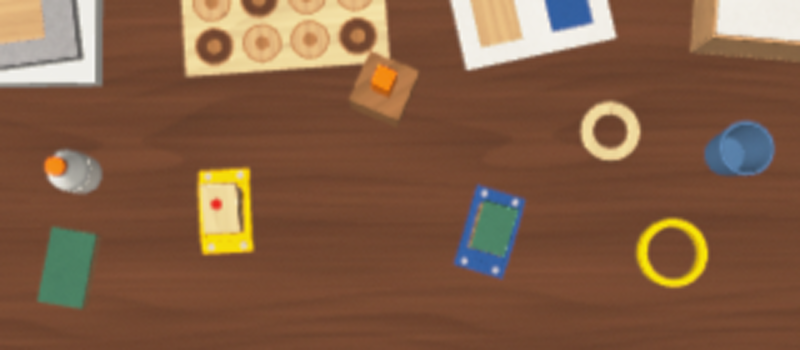

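View pics/s0.png

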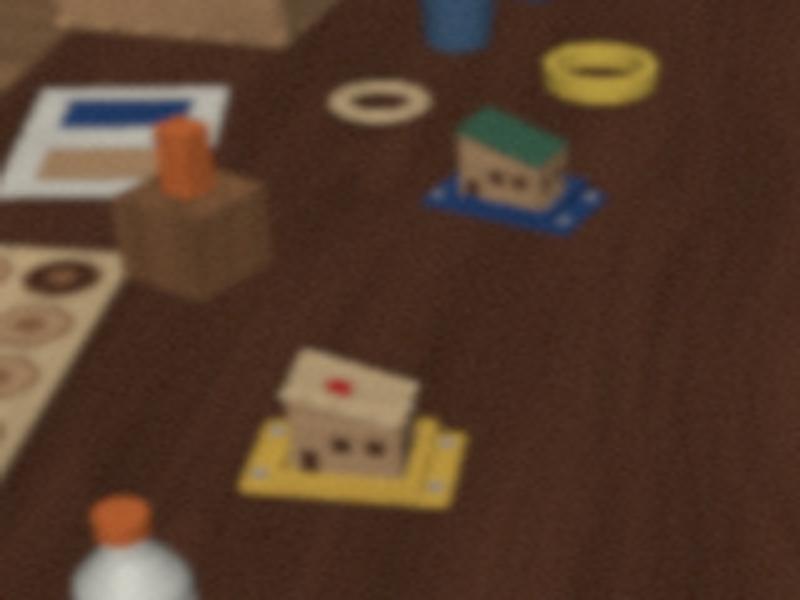

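The top view shows the yellow tray with the dotted house at crop (222,210), the blue cradle with the green house at (490,230), and the block with the stick at (384,85). In the side view both roofs rise to the left, which is world +x. I'll move over the cradle first.

>>> step_arm:
  moves:
    - [-1,-0.6,-0.8,0,0.05]
    - [-1,-1.2,-1.5,0,0.1]
    - [-1,-1.8,-2.3,0,0.2]
    - [-1,-2.4,-3.1,0,0.3]
    - [-1,-3,-3.9,0,0.4]
    - [-1,-3.6,-4.7,0,0.5]
    - [-1,-4.2,-5.5,0,0.54]
    - [-1,-4.8,-6.3,0,0.54]
    - [-1,-5.4,-7.1,0,0.54]
    - [-1,-6,-7.9,0,0.54]
    - [-1,-6.6,-8.7,0,0.54]
    - [-1,-6.9,-9.1,0,0.54]

```text
t: 2.5
ee_pos: [0.5118, -0.1558, 0.2486]
ee_rot: [-179.9, 0.1, -106.5]
wrist_force: [-0.5, 0.1, -0.4]
finger_gap: 0.0855
```

>>> step_arm:
  moves:
    - [-1,0,0,0,0]
    - [-1,0,0,0,0]
    - [-1,0,0,0,0]

```text
t: 2.8
ee_pos: [0.5088, -0.1623, 0.2483]
ee_rot: [180.0, -0.0, -107.0]
wrist_force: [-0.1, -0.5, 0.5]
finger_gap: 0.0853
```

```bash
cat >> h.py <<'E'
def st():
    s=bot.observe();print("t",round(s["t"],2),"p",np.round(s["ee_pos"],4),"r",np.round(s["ee_rot"],2),"F",np.round(s["wrist_force"],2),"gap",round(s["finger_gap"],4),"q7",round(s["q"][6],1));return s
def d(s,x,y,yaw):
    "shift in tool units and turn to reach x,y,yaw(deg)"
    a=np.radians(s["ee_rot"][2]);e=np.array([x,y])-np.array(s["ee_pos"][:2])
    w=(yaw-s["ee_rot"][2]+180)%360-180
    print("dx",round((e@[np.cos(a),np.sin(a)])/.05,3),"dy",round((e@[np.sin(a),-np.cos(a)])/.05,3),"turn",round(-np.radians(w),3))
def seg(p,lo,hi,z,near=None,rad=.1):
    "largest HSV blob -> min area rect on plane z: centre, long side yaw, sizes"
    m=cv2.inRange(cv2.cvtColor(p["image"],cv2.COLOR_BGR2HSV),np.array(lo),np.array(hi))
    v,u=np.nonzero(m);P=np.array([ray(p,(a+.5,b+.5),z)[:2] for a,b in zip(u,v)])
    if near is not None: P=P[np.linalg.norm(P-near,axis=1)<rad]
    c,sz,_=r=cv2.minAreaRect((P*1000).astype(np.float32));b=cv2.boxPoints(r)
    e=b[1]-b[0];f=b[2]-b[1];L=e if np.linalg.norm(e)>np.linalg.norm(f) else f
    y=np.degrees(np.arctan2(L[1],L[0]));y=(y+90)%180-90
    print("rect",np.round(c,1),"yaw",round(y,1),"size",np.round(sz,1),"n",len(P));return c,y
E
python3 - <<'E'
from h import *
st();p=eyes.snapshot("wrist");cv2.imwrite("pics/w1.png",p["image"])
V=np.array(p["view"]);print(np.round(-V[:3,:3].T@V[:3,3],3),np.round(V[:3,:3],2).tolist())
t=eyes.snapshot("top");t0=dict(t);t0["image"]=cv2.imread("pics/top0.png")
seg(t0,(100,120,60),(125,255,255),.01,np.array([.51,-.16]),.1)
seg(t0,(22,150,120),(34,255,255),.016,np.array([.525,.189]),.1)
seg(p,(100,120,60),(125,255,255),.016,np.array([.51,-.16]),.1)
seg(p,(50,60,40),(90,255,255),.067,np.array([.51,-.16]),.1)
E
```

```text
t 2.8 p [ 0.5088 -0.1623  0.2483] r [ 1.7999e+02 -4.0000e-02 -1.0698e+02] F [-0.15 -0.46  0.47] gap 0.0853 q7 -96.0
[ 0.578 -0.183  0.373] [[-0.29, -0.96, 0.0], [-0.92, 0.28, 0.28], [-0.27, 0.08, -0.96]]
rect [ 501.2 -160.1] yaw -17.7 size [ 67.4 108.8] n 270
rect [532.3 195.9] yaw 0.0 size [111.3  67.5] n 314
rect [ 503.9 -159. ] yaw -17.3 size [ 67.  107.6] n 1856
rect [ 506.4 -158.6] yaw -15.9 size [45.8 58.6] n 2217
```

View pics/w1.png

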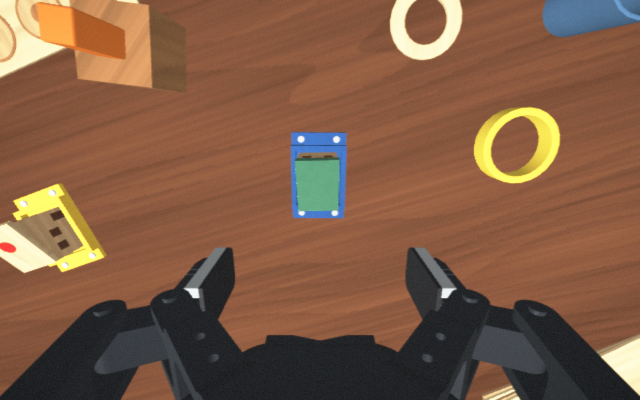

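The wrist view shows the cradle with the green house at (319,175), and it is lined up with the image. The tray is at the left edge. Next I fit the roof outline and go down.

```bash
cat >> h.py <<'E'
from scipy.optimize import minimize
def fit(p,lo,hi,polys,x0,rad=60):
    "fit (x,y,yaw) of 3D polygons (list of Nx3, own frame) to an HSV mask by overlap"
    m=cv2.inRange(cv2.cvtColor(p["image"],cv2.COLOR_BGR2HSV),np.array(lo),np.array(hi))
    w=np.zeros_like(m);u,v=proj(p,[x0[0],x0[1],.04]);cv2.circle(w,(int(u),int(v)),rad,255,-1);m&=w
    m=cv2.morphologyEx(m,cv2.MORPH_CLOSE,np.ones((3,3)))
    S=4;M=cv2.resize(m,None,fx=S,fy=S,interpolation=cv2.INTER_LINEAR)>127
    def f(q):
        c,s=np.cos(q[2]),np.sin(q[2]);I=np.zeros(M.shape,np.uint8)
        for P in polys:
            X=np.array(P)@np.array([[c,s,0],[-s,c,0],[0,0,1]])+[q[0],q[1],0]
            cv2.fillPoly(I,[np.round((np.array([proj(p,a) for a in X])+.5)*S).astype(np.int32)],1)
        I=I>0;return 1-(I&M).sum()/max(1,(I|M).sum())
    x0=np.array([x0[0],x0[1],np.radians(x0[2])])
    r=minimize(f,x0,method="Nelder-Mead",options=dict(initial_simplex=np.vstack([x0,x0+[.008,0,0],x0+[0,.008,0],x0+[0,0,.08]]),xatol=1e-5,fatol=1e-4))
    print("fit",np.round(r.x[:2],4),"yaw",round(np.degrees(r.x[2]),2),"1-IoU",round(r.fun,3));return r.x
T=np.tan(np.radians(20))
def roof(z0,e=32,s=1): return [[[a,b,z0+.061+s*a*T] for a,b in ((-e/1000,-.023),(e/1000,-.023),(e/1000,.023),(-e/1000,.023))]]
def rc(a,b,z): return [[-a/2,-b/2,z],[a/2,-b/2,z],[a/2,b/2,z],[-a/2,b/2,z]]
NEST=[rc(.112,.068,.003),rc(.082,.068,.016)]
E
python3 - <<'E'
from h import *
s=st();p=eyes.snapshot("wrist")
for sg in(1,-1): fit(p,(50,60,40),(90,255,255),roof(.006,32,sg),(.504,-.159,-17))
h=fit(p,(50,60,40),(90,255,255),roof(.006),(.504,-.159,-17))
t=eyes.snapshot("top")
fit(t,(50,60,40),(90,255,255),roof(.006),(.504,-.159,-17),30)
d(s,h[0],h[1],np.degrees(h[2])-90)
# nest: fill house region with blue|green|wood inside hull
m=cv2.inRange(cv2.cvtColor(p["image"],cv2.COLOR_BGR2HSV),np.array((100,120,60)),np.array((125,255,255)))
w=np.zeros_like(m);u,v=proj(p,[.504,-.159,.0]);cv2.circle(w,(int(u),int(v)),60,255,-1);m&=w
hull=cv2.convexHull(cv2.findNonZero(m));q=dict(p);I=np.zeros_like(p["image"]);cv2.fillPoly(I,[hull],(255,0,0));q["image"]=I
fit(q,(100,120,60),(125,255,255),NEST,(.501,-.159,-17))
E
```

```text
t 2.9 p [ 0.5087 -0.1624  0.2484] r [ 1.8000e+02 -3.0000e-02 -1.0701e+02] F [ 1.13 -0.02 -0.41] gap 0.0855 q7 -96.0
fit [ 0.5061 -0.1581] yaw -16.41 1-IoU 0.025
fit [ 0.5036 -0.1578] yaw -14.54 1-IoU 0.184
fit [ 0.5061 -0.1581] yaw -16.41 1-IoU 0.025
fit [ 0.496  -0.1497] yaw -18.53 1-IoU 0.698
dx -0.068 dy 0.075 turn -0.011
fit [ 0.5022 -0.1576] yaw -17.14 1-IoU 0.012
```

>>> step_arm:
  moves:
    - [-1,-0.07,0.08,0.6,-0.01]
    - [-1,-0.07,0.08,1.2,-0.01]
    - [-1,-0.07,0.08,1.8,-0.01]
    - [-1,-0.07,0.08,2.4,-0.01]
    - [-1,-0.07,0.08,3.0,-0.01]
    - [-1,-0.07,0.08,3.5,-0.01]
    - [-1,-0.07,0.08,3.9,-0.01]
    - [-1,-0.07,0.08,4.15,-0.01]
    - [-1,-0.07,0.08,4.15,-0.01]
    - [-1,-0.07,0.08,4.15,-0.01]

```text
t: 4.0
ee_pos: [0.5071, -0.1566, 0.0415]
ee_rot: [-180.0, 0.0, -106.3]
wrist_force: [0.3, -0.4, 0.4]
finger_gap: 0.0852
```

>>> step_arm:
  moves:
    - [0,0,0,0,0]
    - [0.3,0,0,0,0]
    - [0.5,0,0,0,0]
    - [0.7,0,0,0,0]
    - [1,0,0,0,0]
    - [1,0,0,0,0]
    - [1,0,0,0,0]
    - [1,0,0,0,0]
  newtons: 30

```text
t: 4.8
ee_pos: [0.5073, -0.1566, 0.0418]
ee_rot: [-179.9, -0.0, -106.3]
wrist_force: [-1.2, -0.2, 5.5]
finger_gap: 0.0462
```

>>> step_arm:
  moves:
    - [1,0,0,-0.3,0]
    - [1,0,0,-0.8,0]
    - [1,0,0,-1.3,0]
    - [1,-0.4,0.1,-1.6,-0.05]
    - [1,-1,0.3,-1.6,-0.1]
    - [1,-1.6,0.45,-1.6,-0.15]
    - [1,-2.2,0.6,-1.6,-0.2]
    - [1,-2.8,0.75,-1.6,-0.25]
    - [1,-3.2,0.85,-1.5,-0.28]
    - [1,-3.4,0.93,-1.2,-0.28]
    - [1,-3.4,0.93,-0.8,-0.28]
    - [1,-3.4,0.93,-0.4,-0.28]

```text
t: 6.0
ee_pos: [0.5094, 0.0207, 0.0599]
ee_rot: [-180.0, 0.0, -90.1]
wrist_force: [0.8, -0.1, -2.2]
finger_gap: 0.0455
```

>>> step_arm:
  moves:
    - [1,0,0,0.2,0]
    - [1,0,0,0.4,0]
    - [1,0,0,0.5,0]
    - [1,0,0,0.51,0]
    - [1,0,0,0.51,0]
    - [1,0,0,0.51,0]

```text
t: 6.6
ee_pos: [0.51, 0.0199, 0.0357]
ee_rot: [-180.0, 0.0, -90.2]
wrist_force: [0.2, 0.2, -1.6]
finger_gap: 0.0458
```

>>> step_arm:
  moves:
    - [1,0,0,0.03,0]
    - [1,0,0,0.03,0]
    - [0,0,0,0.03,0]
    - [-0.5,0,0,0.03,0]
    - [-1,0,0,0.03,0]
    - [-1,0,0,0.03,0]
    - [-1,0,0,-0.5,0]
    - [-1,0,0,-1.2,0]
    - [-1,0,0,-2,0]
    - [-1,-1,-0.1,-2.9,0]
    - [-1,-2,-0.3,-3.6,0]
    - [-1,-3,-0.4,-4.2,0]

```text
t: 7.8
ee_pos: [0.5267, 0.1391, 0.227]
ee_rot: [-179.9, -0.0, -90.4]
wrist_force: [0.8, 0.0, -0.3]
finger_gap: 0.0853
```

>>> step_arm:
  moves:
    - [-1,-0.5,0,0,0]
    - [-1,-0.5,0,0,0]
    - [-1,-0.5,0,0,0]

```text
t: 8.1
ee_pos: [0.5261, 0.1636, 0.2246]
ee_rot: [180.0, -0.0, -90.2]
wrist_force: [0.4, -0.8, -0.0]
finger_gap: 0.0854
```

Run:
```python
from h import *
s=st();p=eyes.snapshot("wrist");cv2.imwrite("pics/w2.png",p["image"])
m=cv2.inRange(cv2.cvtColor(p["image"],cv2.COLOR_BGR2HSV),np.array((22,150,120)),np.array((34,255,255)))
w=np.zeros_like(m);u,v=proj(p,[.53,.194,.0]);print(u,v);cv2.circle(w,(int(u),int(v)),65,255,-1);m&=w
hull=cv2.convexHull(cv2.findNonZero(m));q=dict(p);I=np.zeros_like(p["image"]);cv2.fillPoly(I,[hull],(255,0,0));q["image"]=I
fit(q,(100,120,60),(125,255,255),NEST,(.53,.194,0))
h=cv2.cvtColor(p["image"],cv2.COLOR_BGR2HSV)
for k,lo,hi,z in(("red",(0,150,100),(8,255,255),.069),):
    m=cv2.inRange(h,np.array(lo),np.array(hi));m&=w;M=cv2.moments(m,True);uv=(M["m10"]/M["m00"]+.5,M["m01"]/M["m00"]+.5);print(k,uv,M["m00"],ray(p,uv,z))
m=cv2.inRange(h,np.array((12,20,170)),np.array((26,130,255)))&w
mm=m.copy();print(cv2.boundingRect(m),(m>0).sum())
fit(p,(12,20,170),(26,130,255),roof(.006),(.535,.194,0))
fit(p,(50,60,40),(90,255,255),roof(.0),(.51,.02,0))
c=p["image"][int(v)-80:int(v)+80,int(u)-110:int(u)+110];k=mm[int(v)-80:int(v)+80,int(u)-110:int(u)+110]
cv2.imwrite("pics/w2c.png",cv2.resize(np.vstack([c,cv2.merge([k]*3)]),None,fx=1.8,fy=1.8))
```

```text
t 8.1 p [0.5261 0.1636 0.2246] r [ 1.7996e+02 -2.0000e-02 -9.0160e+01] F [ 0.44 -0.84 -0.02] gap 0.0854 q7 -117.9
295.0851777126374 170.93169771571942
fit [0.5337 0.1999] yaw 2.09 1-IoU 0.049
red (280.84057971014494, 174.0072463768116) 138.0 [0.54044146 0.20215942 0.069     ]
(257, 143, 54, 55) 366
fit [0.5408 0.1963] yaw 1.11 1-IoU 0.867
fit [0.51   0.0214] yaw -0.83 1-IoU 0.034
```

View pics/w2c.png

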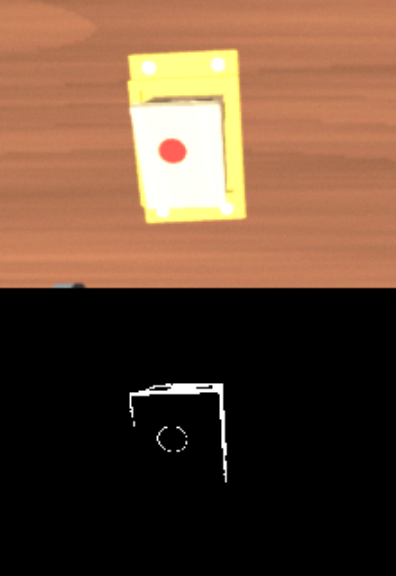

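The crop shows the dotted house inside the tray with its roof overexposed. The dot is at full-image (281,174). I refit with a low-saturation mask.

Run:
```python
from h import *
s=st();p=eyes.snapshot("wrist");h=cv2.cvtColor(p["image"],cv2.COLOR_BGR2HSV)
m=cv2.inRange(h,np.array((0,0,190)),np.array((180,70,255)));r=cv2.inRange(h,np.array((0,150,100)),np.array((8,255,255)))
w=np.zeros_like(m);u,v=proj(p,[.53,.196,.06]);cv2.circle(w,(int(u),int(v)),60,255,-1);m=(m|cv2.dilate(r,np.ones((5,5))))&w
m=cv2.morphologyEx(m,cv2.MORPH_OPEN,np.ones((7,7)))
q=dict(p);q["image"]=cv2.merge([m,m*0,m*0])
for e in(31,33): x=fit(q,(100,120,60),(125,255,255),roof(.006,e),(.535,.196,2))
d(s,x[0],x[1],np.degrees(x[2])-90)
y=cv2.inRange(h,np.array((22,60,120)),np.array((36,255,255)))&w
y=cv2.morphologyEx(y,cv2.MORPH_OPEN,np.ones((3,3)))
I=np.zeros_like(p["image"]);cv2.fillPoly(I,[cv2.convexHull(cv2.findNonZero(y))],(255,0,0));q["image"]=I
# occluder (roof) counted too
a=cv2.convexHull(cv2.findNonZero(y|m));print(cv2.contourArea(a))
fit(q,(100,120,60),(125,255,255),NEST,(.53,.196,2))
c,sn=np.cos(x[2]),np.sin(x[2])
I2=I.copy();cv2.fillPoly(I2,[a],(255,0,0));q["image"]=I2
fit(q,(100,120,60),(125,255,255),NEST+[[[ (c*b[0]-sn*b[1])*0+b[0],b[1],b[2]] for b in roof(.006,33)[0]]],(.53,.196,2))
```

```text
t 8.15 p [0.5262 0.1624 0.2244] r [ 1.7994e+02 -5.0000e-02 -9.0280e+01] F [-0.05 -0.78 -0.23] gap 0.0855 q7 -117.9
fit [0.5358 0.1984] yaw 1.78 1-IoU 0.033
fit [0.5341 0.1982] yaw 1.66 1-IoU 0.058
dx -0.717 dy -0.154 turn -0.034
5156.0
fit [0.5316 0.2   ] yaw 3.04 1-IoU 0.06
fit [0.5322 0.1993] yaw 1.86 1-IoU 0.06
```

>>> step_arm:
  moves:
    - [-1,-0.4,-0.1,0.3,-0.035]
    - [-1,-0.72,-0.17,0.9,-0.035]
    - [-1,-0.72,-0.17,1.5,-0.035]
    - [-1,-0.72,-0.17,2.1,-0.035]
    - [-1,-0.72,-0.17,2.7,-0.035]
    - [-1,-0.72,-0.17,3.2,-0.035]
    - [-1,-0.72,-0.17,3.5,-0.035]
    - [-1,-0.72,-0.17,3.65,-0.035]
    - [-1,-0.72,-0.17,3.65,-0.035]
    - [-1,-0.72,-0.17,3.65,-0.035]

```text
t: 9.2
ee_pos: [0.5358, 0.1995, 0.0437]
ee_rot: [-179.9, 0.0, -88.3]
wrist_force: [0.1, -0.0, 0.3]
finger_gap: 0.0858
```

>>> step_arm:
  moves:
    - [0,0,0,0,0]
    - [0.3,0,0,0,0]
    - [0.5,0,0,0,0]
    - [0.7,0,0,0,0]
    - [1,0,0,0,0]
    - [1,0,0,0,0]
    - [1,0,0,0,0]
    - [1,0,0,0,0]

```text
t: 10.0
ee_pos: [0.5356, 0.1996, 0.0434]
ee_rot: [-179.9, 0.0, -88.2]
wrist_force: [-1.3, -1.2, 6.0]
finger_gap: 0.0457
```

>>> step_arm:
  moves:
    - [1,0,0,-0.3,0]
    - [1,0,0,-0.9,0]
    - [1,0,0,-1.6,0]
    - [1,0.3,0,-2.3,0]
    - [1,1,0.1,-2.6,0.05]
    - [1,1.8,0.2,-2.6,0.1]
    - [1,2.6,0.3,-2.6,0.15]
    - [1,3.4,0.4,-2.6,0.2]
    - [1,4.2,0.5,-2.6,0.25]
    - [1,5,0.6,-2.6,0.3]
    - [1,5.8,0.7,-2.6,0.33]
    - [1,6.5,0.8,-2.6,0.33]

```text
t: 11.2
ee_pos: [0.5044, -0.1287, 0.1734]
ee_rot: [-180.0, -0.0, -107.2]
wrist_force: [1.0, -0.5, -1.8]
finger_gap: 0.0456
```

>>> step_arm:
  moves:
    - [1,0.5,0.28,0,0]
    - [1,0.58,0.28,0,0]
    - [1,0.58,0.28,0,0]
    - [1,0.58,0.28,0,0]

```text
t: 11.6
ee_pos: [0.4837, -0.1489, 0.1731]
ee_rot: [-180.0, 0.0, -107.0]
wrist_force: [0.0, 0.5, -1.1]
finger_gap: 0.046
```

Run:
```python
from h import *
s=st();d(s,.5025,-.1577,-107.1)
p=eyes.snapshot("wrist");cv2.imwrite("pics/w3.png",p["image"])
h=cv2.cvtColor(p["image"],cv2.COLOR_BGR2HSV)
b=cv2.inRange(h,np.array((100,120,60)),np.array((125,255,255)))
n,l,stt,c=cv2.connectedComponentsWithStats(b)
for i in range(1,n):
    if stt[i,4]>60: print(stt[i],np.round(c[i]))
print(np.round([proj(p,[.5022+a*.956+b*.294,-.1576-a*.294+b*.956,z]) for a,b,z in((-.056,-.034,.003),(.056,-.034,.003),(.056,.034,.003),(-.056,.034,.003))]))
```

```text
t 11.6 p [ 0.4837 -0.1489  0.1731] r [-1.7997e+02  5.0000e-02 -1.0705e+02] F [ 0.03  0.5  -1.05] gap 0.046 q7 -97.2
dx 0.058 dy -0.411 turn 0.001
[ 289  108   71   82 5502] [323. 149.]
[[354. 217.]
 [358. 108.]
 [288. 108.]
 [291. 217.]]
```

View pics/w3.png

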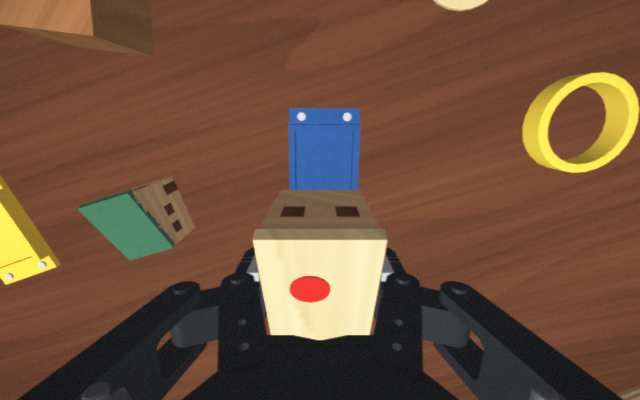

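The held house and the empty cradle (top edge at row 108, columns 289 to 360) agree with the predicted cradle outline. I'll line up and lower.

>>> step_arm:
  moves:
    - [1,0.06,-0.2,0,0]
    - [1,0.06,-0.41,0,0]
    - [1,0.06,-0.41,0.4,0]
    - [1,0.06,-0.41,0.8,0]
    - [1,0.06,-0.41,1.2,0]
    - [1,0.06,-0.41,1.6,0]
    - [1,0.06,-0.41,1.9,0]
    - [1,0.06,-0.41,2.1,0]
    - [1,0.06,-0.41,2.25,0]
    - [1,0.06,-0.41,2.25,0]
    - [1,0.06,-0.41,2.25,0]

```text
t: 12.75
ee_pos: [0.5024, -0.1592, 0.0605]
ee_rot: [-180.0, 0.0, -107.1]
wrist_force: [-0.1, 0.0, -1.0]
finger_gap: 0.0456
```

Run:
```python
from h import *
s=st();d(s,.5025,-.1577,-107.1)
p=eyes.snapshot("wrist")
r=cv2.inRange(cv2.cvtColor(p["image"],cv2.COLOR_BGR2HSV),np.array((0,150,100)),np.array((8,255,255)));M=cv2.moments(r,True)
uv=(M["m10"]/M["m00"]+.5,M["m01"]/M["m00"]+.5);X=ray(p,uv,s["ee_pos"][2]-.0434+.069)
a=np.radians(-17.1);e=X[:2]-[.5022,-.1576];print(uv,X,"mark in cradle frame",e@[np.cos(a),np.sin(a)],e@[-np.sin(a),np.cos(a)])
```

```text
t 12.75 p [ 0.5024 -0.1592  0.0605] r [-1.7996e+02  1.0000e-02 -1.0713e+02] F [-0.11  0.03 -1.03] gap 0.0456 q7 -99.9
dx -0.029 dy 0.006 turn -0.001
(310.0990159901599, 289.3487084870849) [ 0.50873617 -0.15653464  0.08610704] mark in cradle frame 0.005933962760047274 0.002940158742073391
```

>>> step_arm:
  moves:
    - [1,-0.03,0,0.1,0]
    - [1,-0.03,0,0.2,0]
    - [1,-0.03,0,0.28,0]
    - [1,-0.03,0,0.33,0]
    - [1,-0.03,0,0.35,0]
    - [1,-0.03,0,0.35,0]

```text
t: 13.4
ee_pos: [0.502, -0.1577, 0.0434]
ee_rot: [180.0, -0.0, -107.1]
wrist_force: [-6.8, 1.9, 12.2]
finger_gap: 0.0455
```

>>> step_arm:
  moves:
    - [0,0,0,0,0]
    - [-0.5,0,0,0,0]
    - [-1,0,0,0,0]
    - [-1,0,0,0,0]
    - [-1,0,0,-0.4,0]
    - [-1,0,0,-1,0]
    - [-1,0,0,-1.8,0]
    - [-1,0,0,-2.6,0]
    - [-1,0,0,-3.4,0]
    - [-1,0,0,-3.9,0]
    - [-1,0,0,-3.9,0]
    - [-1,0,0,-3.9,0]

```text
t: 14.6
ee_pos: [0.5024, -0.1578, 0.2377]
ee_rot: [-180.0, -0.0, -107.1]
wrist_force: [-0.2, 0.1, -0.2]
finger_gap: 0.0853
```

Run:
```python
from h import *
s=st();p=eyes.snapshot("wrist");h=cv2.cvtColor(p["image"],cv2.COLOR_BGR2HSV)
m=cv2.inRange(h,np.array((0,0,190)),np.array((180,70,255)));r=cv2.inRange(h,np.array((0,150,100)),np.array((8,255,255)))
w=np.zeros_like(m);u,v=proj(p,[.5022,-.1576,.06]);cv2.circle(w,(int(u),int(v)),60,255,-1);m=(m|cv2.dilate(r,np.ones((5,5))))&w
m=cv2.morphologyEx(m,cv2.MORPH_OPEN,np.ones((7,7)))
q=dict(p);q["image"]=cv2.merge([m,m*0,m*0])
fit(q,(100,120,60),(125,255,255),roof(.006,32),(.5022,-.1576,-17))
M=cv2.moments(r&w,True);print("mark",ray(p,(M["m10"]/M["m00"]+.5,M["m01"]/M["m00"]+.5),.069))
x=fit(p,(50,60,40),(90,255,255),roof(.0),(.51,.02,0));d(s,x[0],x[1],np.degrees(x[2])-90)
```

```text
t 14.6 p [ 0.5024 -0.1578  0.2377] r [-179.95   -0.   -107.15] F [-0.17  0.05 -0.16] gap 0.0853 q7 -96.5
fit [ 0.5009 -0.1568] yaw -17.28 1-IoU 0.061
mark [ 0.50792783 -0.15528644  0.069     ]
fit [0.5094 0.019 ] yaw 0.26 1-IoU 0.045
dx -3.419 dy 0.909 turn -0.304
```

>>> step_arm:
  moves:
    - [-1,-0.8,0.2,0,-0.1]
    - [-1,-1.6,0.4,0,-0.2]
    - [-1,-2.4,0.65,0,-0.3]
    - [-1,-3.1,0.85,0.5,-0.3]
    - [-1,-3.43,0.91,1.2,-0.3]
    - [-1,-3.43,0.91,1.9,-0.3]
    - [-1,-3.43,0.91,2.6,-0.3]
    - [-1,-3.43,0.91,3.2,-0.3]
    - [-1,-3.43,0.91,3.7,-0.3]
    - [-1,-3.43,0.91,4,-0.3]
    - [-1,-3.43,0.91,4,-0.3]

```text
t: 15.75
ee_pos: [0.5062, 0.0195, 0.034]
ee_rot: [179.6, 0.0, -89.9]
wrist_force: [0.1, -0.2, 0.6]
finger_gap: 0.0856
```

>>> step_arm:
  moves:
    - [0,0,0,0,0]
    - [0.3,0,0,0,0]
    - [0.5,0,0,0,0]
    - [0.7,0,0,0,0]
    - [1,0,0,0,0]
    - [1,0,0,0,0]
    - [1,0,0,0,0]
    - [1,0,0,0,0]

```text
t: 16.55
ee_pos: [0.5101, 0.0196, 0.0386]
ee_rot: [-179.9, -0.0, -90.0]
wrist_force: [-0.8, -1.0, 6.2]
finger_gap: 0.0456
```

Run:
```python
from h import *
s=st();d(s,.532,.199,-87.8)
```

```text
t 16.55 p [0.5101 0.0196 0.0386] r [-1.7989e+02 -1.0000e-02 -8.9960e+01] F [-0.83 -1.03  6.16] gap 0.0456 q7 -106.5
dx -3.588 dy -0.44 turn -0.038
```

>>> step_arm:
  moves:
    - [1,0,0,-0.4,0]
    - [1,0,0,-1,0]
    - [1,0,0,-1.7,0]
    - [1,-0.4,0,-2.4,0]
    - [1,-1,0,-2.7,-0.04]
    - [1,-1.7,0,-2.7,-0.04]
    - [1,-2.4,0,-2.7,-0.04]
    - [1,-3.1,0,-2.7,-0.04]
    - [1,-3.59,0,-2.7,-0.04]
    - [1,-3.59,0,-2.7,-0.04]
    - [1,-3.59,0,-2.7,-0.04]
    - [1,-3.59,0,-2.7,-0.04]

```text
t: 17.75
ee_pos: [0.5093, 0.1977, 0.1724]
ee_rot: [180.0, -0.0, -87.7]
wrist_force: [-0.2, -0.4, -2.1]
finger_gap: 0.0455
```

Run:
```python
from h import *
s=st();p=eyes.snapshot("wrist");im=p["image"].copy();h=cv2.cvtColor(im,cv2.COLOR_BGR2HSV)
b=cv2.inRange(h,np.array((22,60,120)),np.array((36,255,255)))
n,l,stt,c=cv2.connectedComponentsWithStats(b)
for i in range(1,n):
    if stt[i,4]>100: print(stt[i],np.round(c[i]))
# corner-edge fit: overlap only over visible rows
from scipy.optimize import minimize
u,v=proj(p,[.532,.199,.01]);
g=cv2.inRange(h,np.array((50,60,40)),np.array((90,255,255)))
i=1+np.argmax(stt[1:,4]);R=stt[i];cut=R[1]+int(R[3]*.8)
m=(l==i).astype(np.uint8)*255;m=cv2.morphologyEx(m,cv2.MORPH_CLOSE,np.ones((9,9)));M=cv2.resize(m,None,fx=4,fy=4)[:cut*4]>127
def f(q):
    cc,ss=np.cos(q[2]),np.sin(q[2]);I=np.zeros((1600,2560),np.uint8)
    for P in NEST:
        X=np.array(P)@np.array([[cc,ss,0],[-ss,cc,0],[0,0,1]])+[q[0],q[1],0]
        cv2.fillPoly(I,[np.round((np.array([proj(p,a) for a in X])+.5)*4).astype(np.int32)],1)
    I=I[:cut*4]>0;return 1-(I&M).sum()/(I|M).sum()
x0=np.array([.532,.199,.035]);r=minimize(f,x0,method="Nelder-Mead",options=dict(initial_simplex=np.vstack([x0,x0+[.006,0,0],x0+[0,.006,0],x0+[0,0,.06]]),xatol=1e-5,fatol=1e-4))
print(np.round(r.x,4),np.degrees(r.x[2]),r.fun)
d(s,r.x[0],r.x[1],np.degrees(r.x[2])-90)
cv2.imwrite("pics/w4.png",im)
```

```text
t 17.75 p [0.5093 0.1977 0.1724] r [ 1.7998e+02 -5.0000e-02 -8.7750e+01] F [-0.21 -0.4  -2.06] gap 0.0455 q7 -121.3
[ 282  102   74   90 6291] [319. 147.]
[0.5355 0.1996 0.0459] 2.631778775681597 0.012688734380083666
dx -0.018 dy -0.524 turn -0.007
```

View pics/w4.png

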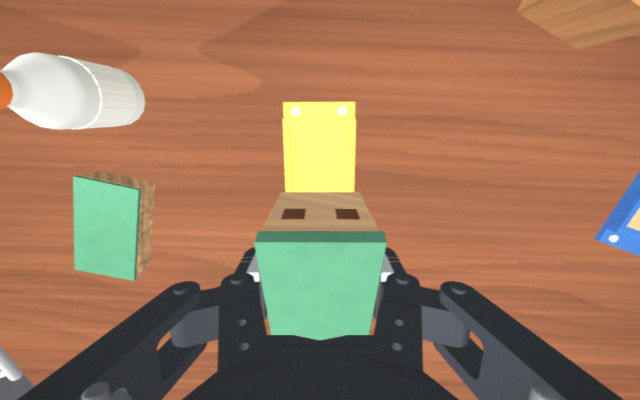

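>>> step_arm:
  moves:
    - [1,-0.02,-0.25,0,-0.01]
    - [1,-0.02,-0.49,0,-0.01]
    - [1,-0.02,-0.49,0.5,-0.01]
    - [1,-0.02,-0.49,1,-0.01]
    - [1,-0.02,-0.49,1.5,-0.01]
    - [1,-0.02,-0.49,1.9,-0.01]
    - [1,-0.02,-0.49,2.15,-0.01]
    - [1,-0.02,-0.49,2.3,-0.01]
    - [1,-0.02,-0.49,2.4,-0.01]
    - [1,-0.02,-0.49,2.48,-0.01]
    - [1,-0.02,-0.49,2.53,-0.01]
    - [1,-0.02,-0.49,2.56,-0.01]

```text
t: 19.0
ee_pos: [0.5339, 0.2012, 0.0449]
ee_rot: [-180.0, 0.0, -87.1]
wrist_force: [0.4, 0.6, -1.2]
finger_gap: 0.0455
```

>>> step_arm:
  moves:
    - [1,0,0,0,0]
    - [1,0,0,0,0]

```text
t: 19.2
ee_pos: [0.5338, 0.2012, 0.0449]
ee_rot: [-180.0, 0.0, -87.1]
wrist_force: [-0.8, -0.3, -1.0]
finger_gap: 0.0456
```

Height is as expected and there was no collision. I release, rise and check both nests, then measure the stick.

>>> step_arm:
  moves:
    - [1,0,0,0.02,0]
    - [0,0,0,0.02,0]
    - [-0.5,0,0,0.02,0]
    - [-1,0,0,0.02,0]
    - [-1,0,0,0.02,0]
    - [-1,0,0,-0.5,0]
    - [-1,0,0,-1.2,0]
    - [-1,0,0,-2,0]
    - [-1,0,0,-2.8,0]
    - [-1,0,0,-3.6,0]
    - [-1,0,0,-4,0]
    - [-1,0,0,-4,0]

```text
t: 20.4
ee_pos: [0.535, 0.202, 0.2485]
ee_rot: [-179.6, 0.1, -87.1]
wrist_force: [-0.3, 1.0, 0.7]
finger_gap: 0.0853
```

Run:
```python
from h import *
s=st();p=eyes.snapshot("wrist")
x=fit(p,(50,60,40),(90,255,255),roof(.006),(.534,.2,2))
h=cv2.cvtColor(p["image"],cv2.COLOR_BGR2HSV)
y=cv2.inRange(h,np.array((22,60,120)),np.array((36,255,255)));w=np.zeros_like(y);u,v=proj(p,[.534,.2,.0]);cv2.circle(w,(int(u),int(v)),60,255,-1);y&=w
q=dict(p);I=np.zeros_like(p["image"]);cv2.fillPoly(I,[cv2.convexHull(cv2.findNonZero(y))],(255,0,0));q["image"]=I
fit(q,(100,120,60),(125,255,255),NEST,(.534,.2,2))
cv2.imwrite("pics/w5.png",p["image"][100:260,200:440].repeat(2,0).repeat(2,1))
# stick from top
p=eyes.snapshot("top");h=cv2.cvtColor(p["image"],cv2.COLOR_BGR2HSV)
o=cv2.inRange(h,np.array((4,180,150)),np.array((18,255,255)));w=np.zeros_like(o);cv2.circle(w,(324,155),25,255,-1);o&=w
print(cv2.boundingRect(o),(o>0).sum());d0=dict(p);d0["image"]=cv2.merge([o,o*0,o*0])
x=fit(d0,(100,120,60),(125,255,255),[rc(.026,.026,.135),rc(.026,.026,.075)],(.69,-.02,-20),25)
for t in ("top",): 
    for r in eyes.spot_in(p,"holder")[:1]: print(r,ray(p,r["rect"][:2],.06))
d(s,.63,-.02,-90)
```

```text
t 20.4 p [0.535  0.202  0.2485] r [-1.7964e+02  1.0000e-01 -8.7090e+01] F [-0.28  0.96  0.73] gap 0.0853 q7 -119.2
fit [0.5335 0.202 ] yaw 2.94 1-IoU 0.049
fit [0.5347 0.1994] yaw 2.39 1-IoU 0.033
(318, 146, 11, 13) 106
fit [ 0.6948 -0.0163] yaw -22.83 1-IoU 0.099
{'rect': [323.8, 155.3, 27.7, 30.0], 'confidence': 0.78} [ 0.69093177 -0.01968745  0.06      ]
dx 4.531 dy -1.671 turn 0.051
```

View pics/w5.png

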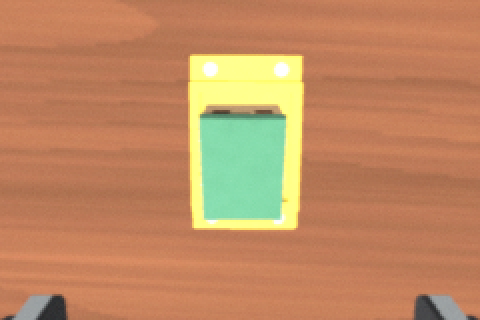

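Both houses sit inside the nests: the green roof is centred in the yellow tray, off by about 2.9 mm at most. Now over the stick.

>>> step_arm:
  moves:
    - [-1,0.6,-0.4,0,0.1]
    - [-1,1.3,-0.8,0,0.2]
    - [-1,2,-1.2,0,0.3]
    - [-1,2.7,-1.7,0,0.4]
    - [-1,3.4,-2.1,0,0.45]
    - [-1,4,-2.5,0,0.45]
    - [-1,4.55,-2.87,0,0.45]
    - [-1,4.55,-2.87,0,0.45]
    - [-1,4.55,-2.87,0,0.45]
    - [-1,4.55,-2.87,0,0.45]

```text
t: 21.55
ee_pos: [0.6878, -0.0174, 0.2434]
ee_rot: [179.9, 0.0, -112.8]
wrist_force: [0.5, 0.5, 0.5]
finger_gap: 0.0851
```

Run:
```python
from h import *
s=st();p=eyes.snapshot("wrist");im=p["image"];cv2.imwrite("pics/w6.png",im)
h=cv2.cvtColor(im,cv2.COLOR_BGR2HSV);o=cv2.inRange(h,np.array((4,170,120)),np.array((18,255,255)))
n,l,stt,c=cv2.connectedComponentsWithStats(o)
for i in range(1,n):
    if stt[i,4]>100: print(stt[i],np.round(c[i]))
u,v=proj(p,[.69,-.018,.12]);print(u,v)
side=[[[a*.013,b*.013,z] for a,b,z in((i,j,.075),(k,m,.075),(k,m,.135),(i,j,.135))] for i,j,k,m in((-1,-1,1,-1),(1,-1,1,1),(1,1,-1,1),(-1,1,-1,-1))]
for y in(-23,-15): x=fit(p,(4,170,120),(18,255,255),[rc(.026,.026,.135)]+side,(.692,-.018,y),70)
d(s,x[0],x[1],np.degrees(x[2])-90)
```

```text
t 21.55 p [ 0.6878 -0.0174  0.2434] r [ 1.7987e+02  1.0000e-02 -1.1277e+02] F [0.5  0.48 0.51] gap 0.0851 q7 -121.4
[ 302  168   32   43 1193] [318. 190.]
320.06382487359264 194.2026790378708
fit [ 0.694  -0.0172] yaw -24.5 1-IoU 0.061
fit [ 0.694  -0.0172] yaw -25.54 1-IoU 0.058
dx -0.052 dy -0.113 turn 0.048
```

View pics/w6.png

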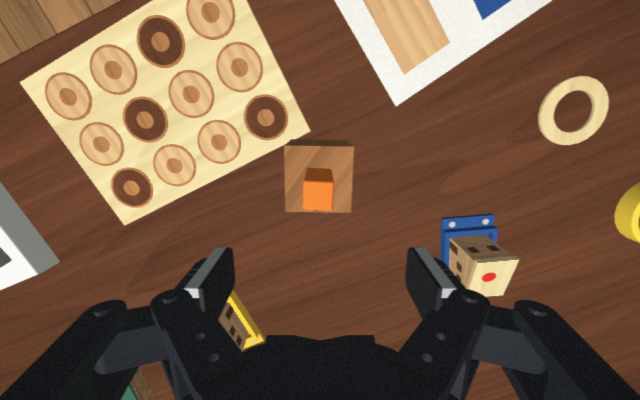

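The wrist view shows the stick handle at (318,190) on the block, nearly lined up with the jaws. I descend and grip.

>>> step_arm:
  moves:
    - [-1,-0.05,-0.11,0.4,0.03]
    - [-1,-0.05,-0.11,0.9,0.03]
    - [-1,-0.05,-0.11,1.4,0.03]
    - [-1,-0.05,-0.11,1.9,0.03]
    - [-1,-0.05,-0.11,2.3,0.03]
    - [-1,-0.05,-0.11,2.6,0.03]
    - [-1,-0.05,-0.11,2.7,0.03]
    - [-1,-0.05,-0.11,2.7,0.03]

```text
t: 22.4
ee_pos: [0.6942, -0.0181, 0.1094]
ee_rot: [180.0, -0.0, -114.5]
wrist_force: [0.6, 1.2, -0.1]
finger_gap: 0.0854
```

>>> step_arm:
  moves:
    - [0.2,0,0,0,0]
    - [0.4,0,0,0,0]
    - [0.6,0,0,0,0]
    - [0.8,0,0,0,0]
    - [1,0,0,0,0]
    - [1,0,0,0,0]
    - [1,0,0,0,0]
    - [1,0,0,0,0]
  newtons: 30

```text
t: 23.2
ee_pos: [0.6948, -0.0187, 0.1102]
ee_rot: [-180.0, 0.0, -114.6]
wrist_force: [-0.9, -0.1, 4.7]
finger_gap: 0.0257
```

>>> step_arm:
  moves:
    - [1,0,0,-0.2,0]
    - [1,0,0,-0.4,0]
    - [1,0,0,-0.6,0]
    - [1,0,0,-0.8,0]
    - [1,0,0,-0.8,0]
    - [1,0,0,-0.8,0]

```text
t: 23.8
ee_pos: [0.6947, -0.0187, 0.1499]
ee_rot: [-180.0, 0.0, -114.6]
wrist_force: [0.9, 1.0, -2.3]
finger_gap: 0.0255
```

>>> step_arm:
  moves:
    - [1,0,0.08,0,0]
    - [1,0,0.16,0,0]
    - [1,0,0.22,0,0]
    - [1,0,0.28,0,0]
    - [1,0,0.33,0,0]
    - [1,0,0.38,0,0]
    - [1,0,0.38,0,0]
  newtons: 20

```text
t: 24.5
ee_pos: [0.6771, -0.0109, 0.1498]
ee_rot: [-180.0, -0.0, -114.6]
wrist_force: [2.7, -2.2, -2.5]
finger_gap: 0.0256
```

>>> step_arm:
  moves:
    - [1,0,0.05,0,0]
    - [1,0,0.1,0,0]
    - [1,0,0.15,0,0]
    - [1,0,0.2,0,0]
    - [1,0,0.25,0,0]
    - [1,0,0.3,0,0]
    - [1,0,0.3,0,0]
    - [1,0,0.3,0,0]

```text
t: 25.3
ee_pos: [0.6635, -0.0043, 0.1498]
ee_rot: [180.0, 0.0, -114.6]
wrist_force: [3.1, -1.8, -0.1]
finger_gap: 0.0257
```

```bash
cat >> h.py <<'E'
def tiltfit(p,s,g=.002,seed=15,rad=60):
    "orange-handle fit: (tilt deg towards tool +y, handle offset along its axis)"
    h=cv2.cvtColor(p["image"],cv2.COLOR_BGR2HSV);m=cv2.inRange(h,np.array((3,160,90)),np.array((18,255,255)))
    G=np.array(s["ee_pos"])+[0,0,g];u,v=proj(p,G);w=np.zeros_like(m);cv2.circle(w,(int(u),int(v)),rad,255,-1);m&=w
    M=cv2.resize(m,None,fx=4,fy=4)>127;a=np.radians(s["ee_rot"][2]);tx=np.array([np.cos(a),np.sin(a),0]);ty=np.array([np.sin(a),-np.cos(a),0])
    def hull(q):
        t=np.radians(q[0]);zz=np.cos(t)*np.array([0,0,1])+np.sin(t)*ty;yy=np.cos(t)*ty-np.sin(t)*np.array([0,0,1])
        P=[proj(p,G+i*.013*tx+(j*.013)*yy+(k+q[1])*zz) for i in(-1,1) for j in(-1,1) for k in(-.037,.023)]
        return cv2.convexHull(np.round((np.array(P)+.5)*4).astype(np.int32))
    def f(q):
        I=np.zeros(M.shape,np.uint8);cv2.fillPoly(I,[hull(q)],1);I=I>0
        return (M&~I).sum()/M.sum()+.3*(I&~M).sum()/I.sum()
    T=np.arange(-10,41,2.);b=min(((f((t,o)),t,o) for t in T for o in(-.006,0,.006)))
    r=minimize(f,b[1:],method="Nelder-Mead",options=dict(initial_simplex=[[b[1],b[2]],[b[1]+3,b[2]],[b[1],b[2]+.003]]))
    print("tilt",round(r.x[0],1),"off",round(r.x[1],4),"cost",round(r.fun,3),"n",int(M.sum()/16));return r.x
E
python3 - <<'E'
from h import *
s=st()
for n in("side","wrist"):
    p=eyes.snapshot(n);tiltfit(p,s,rad=40 if n=="side" else 90)
    u,v=proj(p,s["ee_pos"]);print(u,v);u,v=int(u),int(v)
    a,b=(50,40) if n=="side" else (120,90)
    u=max(u,a);v0=max(0,v-b);c=p["image"][v0:v0+2*b,u-a:u+a];cv2.imwrite(f"pics/{n}7.png",cv2.resize(c,(480,360),interpolation=2))
cv2.imwrite("pics/c7.png",np.hstack([cv2.resize(cv2.imread(f"pics/{n}7.png"),(400,300)) for n in("side","wrist")]))
E
```

```text
t 25.3 p [ 0.6635 -0.0043  0.1498] r [ 1.7999e+02  1.0000e-02 -1.1458e+02] F [ 3.05 -1.82 -0.12] gap 0.0257 q7 -125.5
tilt 18.0 off 0.0 cost 0.19 n 85
283.0441740779734 179.10520608135172
tilt 15.9 off -0.0023 cost 0.028 n 7161
321.0034138438829 268.04800015228375
```

View pics/c7.png

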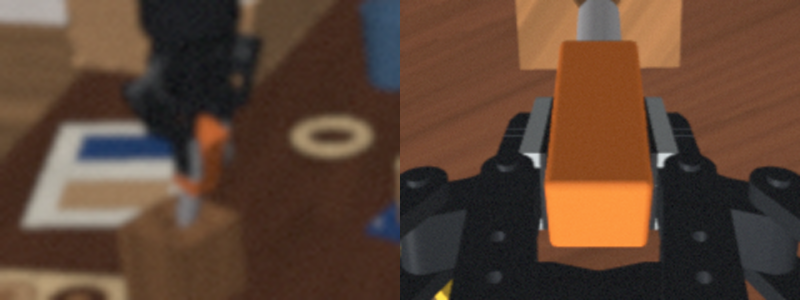

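The side crop shows the handle leaning towards −x over the block, and the wrist crop shows the pads sliding on its sides. The fits give 16 to 18°, so I nudge a little more, firm up the grip and lift out.

>>> step_arm:
  moves:
    - [1,0,0.03,0,0]
    - [1,0,0.06,0,0]
    - [1,0,0.06,0,0]

```text
t: 25.7
ee_pos: [0.6608, -0.0032, 0.1496]
ee_rot: [-180.0, 0.0, -114.6]
wrist_force: [3.5, -1.3, -0.1]
finger_gap: 0.0258
```

>>> step_arm:
  moves:
    - [1,0,0,0,0]
    - [1,0,0,0,0]
    - [1,0,0,0,0]
    - [1,0,-0.02,-0.2,0]
    - [1,0,-0.02,-0.5,0]
    - [1,0,-0.02,-0.8,0]
    - [1,0,-0.02,-1.2,0]
    - [1,0,-0.02,-1.6,0]
    - [1,0,-0.02,-1.6,0]
    - [1,0,-0.02,-1.6,0]
  newtons: 60

```text
t: 26.7
ee_pos: [0.6619, -0.0034, 0.2304]
ee_rot: [-179.9, 0.0, -114.6]
wrist_force: [-0.2, -0.3, -2.7]
finger_gap: 0.0251
```

Run:
```python
from h import *
s=st();p=eyes.snapshot("wrist");cv2.imwrite("pics/w8.png",p["image"]);tiltfit(p,s,rad=90)
a=np.radians(s["ee_rot"][2]);ty=np.array([np.sin(a),-np.cos(a),0])
for t in(16,18,20,22,24):
    r=np.radians(t);print(t,[np.round(proj(p,np.array(s["ee_pos"])+[0,0,.002]-L*(np.sin(r)*ty+np.cos(r)*np.array([0,0,1])))) for L in(.097,.072)])
# where to: foot 30 mm above the mark along the normal
m=np.array([.508,-.1555,.069]);y=np.radians(-107.2);ty=np.array([np.sin(y),-np.cos(y),0]);r=np.radians(20);n=np.sin(r)*ty+np.cos(r)*np.array([0,0,1])
T=m+n*(.030+.097)-[0,0,.002];print("TCP target",T);d(s,T[0],T[1],-107.2)
```

```text
t 26.7 p [ 0.6619 -0.0034  0.2304] r [-1.7994e+02  4.0000e-02 -1.1457e+02] F [-0.18 -0.34 -2.66] gap 0.0251 q7 -124.5
tilt 18.9 off -0.0023 cost 0.032 n 7188
16 [array([321., 175.]), array([321., 192.])]
18 [array([321., 171.]), array([321., 189.])]
20 [array([321., 167.]), array([321., 186.])]
22 [array([321., 163.]), array([321., 183.])]
24 [array([321., 159.]), array([321., 180.])]
TCP target [ 0.466506   -0.14265546  0.18634096]
dx 4.158 dy 2.396 turn -0.129
```

View pics/w8.png

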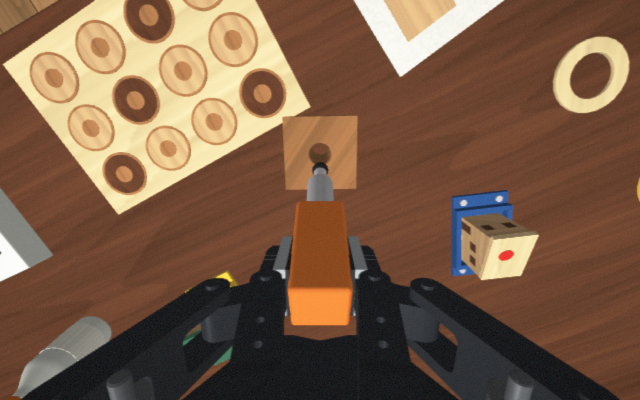

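The wrist view shows the stick out of the block, with its foot near (320,166) where a 20° tilt predicts it. I carry it over the mark.

>>> step_arm:
  moves:
    - [1,0.6,0.3,0,-0.03]
    - [1,1.2,0.7,0,-0.06]
    - [1,1.8,1,0,-0.09]
    - [1,2.4,1.4,0,-0.13]
    - [1,3,1.7,0,-0.13]
    - [1,3.6,2.1,0,-0.13]
    - [1,4,2.3,0,-0.13]
    - [1,4.16,2.4,0.3,-0.13]
    - [1,4.16,2.4,0.7,-0.13]
    - [1,4.16,2.4,0.88,-0.13]
    - [1,4.16,2.4,0.88,-0.13]
    - [1,4.16,2.4,0.88,-0.13]

```text
t: 27.95
ee_pos: [0.4663, -0.1425, 0.1857]
ee_rot: [180.0, 0.0, -107.1]
wrist_force: [0.0, -1.2, -0.5]
finger_gap: 0.0252
```

Run:
```python
from h import *
s=st();p=eyes.snapshot("wrist");im=p["image"];tiltfit(p,s,rad=90)
h=cv2.cvtColor(im,cv2.COLOR_BGR2HSV);r=cv2.inRange(h,np.array((0,150,100)),np.array((3,255,255)));r[:, :250]=0
M=cv2.moments(r,True)
if M["m00"]: uv=(M["m10"]/M["m00"],M["m01"]/M["m00"]);print("mark px",uv,M["m00"],ray(p,uv,.069))
q=np.array(proj(p,[.508,-.1555,.069]));print("mark pred",q)
for n in("side",):
    P=eyes.snapshot(n);tiltfit(P,s,rad=40);u,v=map(int,proj(P,[.5,-.15,.1]));c2=P["image"][v-40:v+40,u-50:u+50]
c=im[110:290,200:440]
cv2.imwrite("pics/c9.png",np.hstack([cv2.resize(c,(400,300),interpolation=2),cv2.resize(c2,(400,300),interpolation=2)]))
```

```text
t 27.95 p [ 0.4663 -0.1425  0.1857] r [ 1.7997e+02  2.0000e-02 -1.0710e+02] F [ 0.04 -1.17 -0.52] gap 0.0252 q7 -97.0
tilt 18.3 off -0.0023 cost 0.115 n 5285
mark px (319.9366515837104, 147.710407239819) 221.0 [ 0.50866521 -0.15512989  0.069     ]
mark pred [320.60314598 148.3551934 ]
tilt 25.9 off -0.0012 cost 0.259 n 60
```

View pics/c9.png

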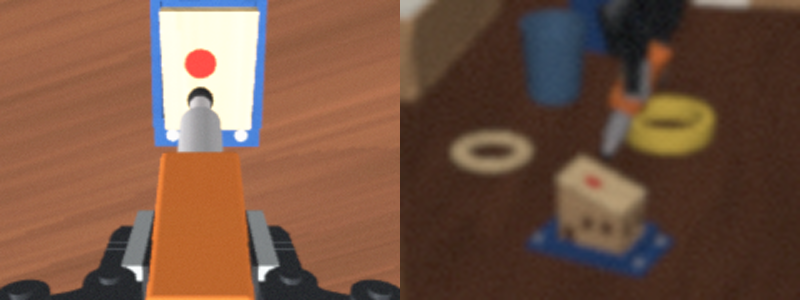

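>>> step_arm:
  moves:
    - [1,0,-0.04,0.11,0]
    - [1,0,-0.08,0.22,0]
    - [1,0,-0.12,0.33,0]
    - [1,0,-0.16,0.43,0]
    - [1,0,-0.16,0.43,0]
    - [1,0,-0.16,0.43,0]

```text
t: 28.65
ee_pos: [0.4737, -0.1452, 0.1639]
ee_rot: [180.0, 0.0, -107.1]
wrist_force: [-0.1, -0.9, -1.4]
finger_gap: 0.0252
```

Run:
```python
from h import *
s=st();p=eyes.snapshot("wrist");im=p["image"];tiltfit(p,s,rad=90)
a=np.radians(s["ee_rot"][2]);ty=np.array([np.sin(a),-np.cos(a),0])
for t in(16,18,20,22):
    r=np.radians(t);f=np.array(s["ee_pos"])+[0,0,.002]-.097*(np.sin(r)*ty+np.cos(r)*np.array([0,0,1]));print(t,np.round(f,4),np.round(proj(p,f)))
print("mark pred",proj(p,[.5083,-.1553,.069]))
h=cv2.cvtColor(im,cv2.COLOR_BGR2HSV);c=h[130:175,300:342]
k=(c[...,2]<70).astype(np.uint8);n,l,S,C=cv2.connectedComponentsWithStats(k);print([(S[i]+[300,130,0,0,0]) for i in range(1,n) if S[i,4]>8])
cv2.imwrite("pics/c10.png",np.hstack([cv2.resize(im[110:200,260:380],(560,420),interpolation=2)]))
```

```text
t 28.65 p [ 0.4737 -0.1452  0.1639] r [ 1.7997e+02  1.0000e-02 -1.0714e+02] F [-0.09 -0.9  -1.4 ] gap 0.0252 q7 -97.8
tilt 19.2 off -0.001 cost 0.114 n 5248
16 [ 0.4993 -0.1531  0.0726] [320. 175.]
18 [ 0.5024 -0.154   0.0736] [320. 171.]
20 [ 0.5054 -0.155   0.0747] [320. 167.]
22 [ 0.5085 -0.1559  0.0759] [320. 163.]
mark pred [319.75446555 161.86681317]
[array([314, 163,  13,   7,  40])]
```

View pics/c10.png

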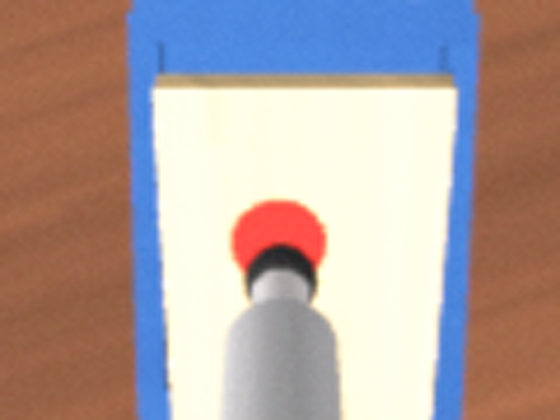

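The crop shows the foot centred sideways on the red dot and about 6 mm above the roof. I press in slowly along the axis.

>>> step_arm:
  moves:
    - [1,0,-0.02,0.06,0]
    - [1,0,-0.04,0.11,0]
    - [1,0,-0.05,0.15,0]
    - [1,0,-0.07,0.19,0]
    - [1,0,-0.07,0.19,0]
    - [1,0,-0.07,0.19,0]
    - [1,0,-0.07,0.19,0]

```text
t: 29.4
ee_pos: [0.4772, -0.1463, 0.1547]
ee_rot: [-180.0, 0.0, -107.1]
wrist_force: [-1.0, 0.3, 2.1]
finger_gap: 0.0256
```

Run:
```python
from h import *
F=[]
for i in range(6): F.append(bot.observe()["wrist_force"]);eyes.snapshot("top") if i<5 else 0
print(np.round(np.mean(F,0),2),np.round(np.std(F,0),2));st()
```

```text
[-0.67 -0.26  1.08] [0.44 0.48 0.64]
t 29.65 p [ 0.4771 -0.1463  0.1547] r [-179.99    0.   -107.14] F [-0.94 -0.97  1.1 ] gap 0.0258 q7 -98.1
```

>>> step_arm:
  moves:
    - [1,0,-0.013,0.035,0]
    - [1,0,-0.026,0.07,0]
    - [1,0,-0.026,0.07,0]
    - [1,0,-0.026,0.07,0]
    - [1,0,-0.026,0.07,0]

```text
t: 30.15
ee_pos: [0.4784, -0.1467, 0.1512]
ee_rot: [-180.0, 0.0, -107.1]
wrist_force: [-1.0, -1.0, 3.3]
finger_gap: 0.0253
```

Run:
```python
from h import *
F=[]
for i in range(6): F.append(bot.observe()["wrist_force"]);eyes.snapshot("top") if i<5 else 0
print(np.round(np.mean(F,0),2));s=st()
p=eyes.snapshot("wrist");im=p["image"];tiltfit(p,s,rad=90)
h=cv2.cvtColor(im,cv2.COLOR_BGR2HSV);m=cv2.inRange(h,np.array((0,0,190)),np.array((180,70,255)));r=cv2.inRange(h,np.array((0,150,100)),np.array((3,255,255)));r[:,:290]=0;r[:,350:]=0;r[200:]=0
print("red bbox",cv2.boundingRect(r),"mark pred",proj(p,[.5083,-.1553,.069]))
q=eyes.snapshot("side");tiltfit(q,s,rad=40);u,v=map(int,proj(q,[.5,-.15,.09]));c2=q["image"][v-35:v+35,u-45:u+45]
cv2.imwrite("pics/c11.png",np.hstack([cv2.resize(im[110:200,260:380],(400,300),interpolation=2),cv2.resize(c2,(400,300),interpolation=2)]))
```

```text
[-0.92  0.02  3.05]
t 30.4 p [ 0.4784 -0.1467  0.1512] r [-179.99    0.   -107.14] F [-1.09 -0.39  3.02] gap 0.0251 q7 -98.2
tilt 10.0 off -0.0097 cost 0.117 n 5084
red bbox (310, 163, 20, 13) mark pred [319.69325019 171.53564789]
tilt 22.0 off 0.0 cost 0.304 n 63
```

Run:
```python
from h import *
s=st();p=eyes.snapshot("wrist");im=p["image"]
def om(i): return cv2.inRange(cv2.cvtColor(i,cv2.COLOR_BGR2HSV),np.array((3,160,90)),np.array((18,255,255)))
old=cv2.resize(cv2.imread("pics/c9.png")[:,:400],(240,180),interpolation=cv2.INTER_AREA);new=im[110:290,200:440]
for i in(old,new):
    m=om(i);m[:80]=0;print("orange",cv2.boundingRect(m),(m>0).sum(),[(y+110,np.flatnonzero(m[y]).min(),np.flatnonzero(m[y]).max()) for y in(100,130,160) if m[y].any()])
    # upper/bottom orange edge along centre column
    col=i[:,120].astype(int);print([tuple(col[y]) for y in range(84,100,2)])
h=cv2.cvtColor(im,cv2.COLOR_BGR2HSV);c=h[140:200,300:342];k=(c[...,2]<70).astype(np.uint8);n,l,S,C=cv2.connectedComponentsWithStats(k);print("black",[(S[i]+[300,140,0,0,0],C[i]+[300,140]) for i in range(1,n) if S[i,4]>8])
a=np.radians(s["ee_rot"][2]);ty=np.array([np.sin(a),-np.cos(a),0])
for t in(16,18,20,22):
    r=np.radians(t);print(t,[np.round(proj(p,np.array(s["ee_pos"])+[0,0,.002]-L*(np.sin(r)*ty+np.cos(r)*np.array([0,0,1])))) for L in(.089,.072,.037)])
m=cv2.inRange(h,np.array((0,0,190)),np.array((180,70,255)));w=np.zeros_like(m);w[120:200,285:360]=255;m&=w;print("roof bbox",cv2.boundingRect(m))
R=[proj(p,[.5009+a*.9555+b*.295,-.1568-a*.295+b*.9555,.067+a*T]) for a,b in((.032,-.023),(.032,.023),(-.032,.023),(-.032,-.023))];print(np.round(R))
```

```text
t 30.5 p [ 0.4784 -0.1467  0.1511] r [-1.7999e+02  1.0000e-02 -1.0714e+02] F [-0.81  0.67  3.47] gap 0.0255 q7 -98.2
orange (88, 91, 65, 89) 4950 [(210, np.int64(96), np.int64(144)), (240, np.int64(93), np.int64(147)), (270, np.int64(90), np.int64(149))]
[(np.int64(151), np.int64(149), np.int64(149)), (np.int64(150), np.int64(149), np.int64(150)), (np.int64(152), np.int64(151), np.int64(151)), (np.int64(140), np.int64(145), np.int64(154)), (np.int64(46), np.int64(100), np.int64(184)), (np.int64(43), np.int64(100), np.int64(187)), (np.int64(45), np.int64(101), np.int64(189)), (np.int64(46), np.int64(101), np.int64(188))]
orange (88, 92, 65, 88) 4883 [(210, np.int64(97), np.int64(142)), (240, np.int64(93), np.int64(147)), (270, np.int64(90), np.int64(149))]
[(np.int64(165), np.int64(164), np.int64(163)), (np.int64(164), np.int64(160), np.int64(162)), (np.int64(163), np.int64(160), np.int64(161)), (np.int64(156), np.int64(156), np.int64(164)), (np.int64(54), np.int64(110), np.int64(200)), (np.int64(50), np.int64(107), np.int64(199)), (np.int64(47), np.int64(107), np.int64(200)), (np.int64(49), np.int64(108), np.int64(200))]
black [(array([314, 169,  13,   5,  44]), array([319.95454545, 171.06818182]))]
16 [array([320., 180.]), array([321., 192.]), array([321., 223.])]
18 [array([320., 176.]), array([321., 189.]), array([321., 221.])]
20 [array([320., 173.]), array([321., 186.]), array([321., 220.])]
22 [array([320., 169.]), array([321., 183.]), array([321., 218.])]
roof bbox (291, 134, 69, 66)
[[360. 137.]
 [291. 137.]
 [296. 216.]
 [353. 216.]]
```

```bash
python3 -c "
from h import *
print(bot.finish_job());st()"
```

```text
the job is handed in; nothing more can be done
None
the job is handed in; nothing more can be done
```

I swapped the two houses and handed the job in at about 30 s. The gripper was still holding the stick's spring foot on the red mark. The system gave no verdict, so the figures below are my own last checks.

- **Houses:** I parked the green-roofed house in between, put the dotted house in the blue cradle, then the green one in the yellow tray. Image fits put the dotted house about 1.5 mm and the green one about 2.9 mm from their nest centres (limit 9 mm). Release heights matched the nest floors. I checked the green house just after release and did not look at it again.
- **Stick tilt:** The tool can only point straight down, so I tilted the stick inside the grip. I drew it part way out of its block and moved the gripper sideways with the rod against the hole's rim. Then I firmed the grip to 60 N and lifted it clear.
- **Pressing:** The foot shows within about 2 mm of the mark's centre. The change in wrist force is about 4.2 N, which is roughly 8 mm of travel, or half way in. The dotted house's roof edge is still where it was before pressing.

**Disagreements:**
- **Tilt:** Before pressing, the wrist-camera fits gave 18–19° and the foot's position matched 20°. The blurry side-camera fits gave 22–26°. One wrist fit while pressing gave 10°, which I rejected because the handle's outline in the gripper had not moved by more than a pixel.
- **Last picture:** The viewer refused it because the 12-picture limit was reached, so the final contact was checked by numbers only.

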